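Unbolt the movement transit case

ROBOT

A 7-joint arm with a two-finger parallel gripper is mounted at the origin on a cart in front of the work surface, level with it; the furniture and walls round the work are solid. World frame = base frame: x ahead of the robot, y to its left, z up, the work surface at z = 0. Lengths are in mm, angles in rad, forces in N, time in s.
With the tool pointing down it reaches from about 425 to 1025 mm from the base axis. Payload 9.4 kg.
Tool frame: the origin (TCP) lies midway between the tips of the shut fingers; the grasp point (between the pads) lies tcp_to_grasp behind it (tcp_to_grasp is the distance from the TCP to the grasp point, in mm); z points along the fingers, y is the direction in which the jaws open and shut (so a half turn about z gives the same grasp; the last joint's range is limited). The gripper opens to 85 mm and grips with 20 to 120 N. Pads are 22 mm wide; open, the fingers measure 114 mm over their backs; the gripper's body (76 mm by 85 mm) begins 54 mm behind the grasp point. The pads swing forward as they close: fully open they stand 13 mm farther back than shut.
Start: joints at [1.183, 0.599, -0.003, 1.599, 0.002, 0.943, -0.08], TCP at [221.71, -690.267, 231.275] pointing down, gripper open.
Joint ranges: [-2.57, 2.57], [-0.35, 1.97], [-1.29, 1.29], [0.11, 2.56], [-1.05, 4.19], [0.11, 1.86], [-2.63, 2.63]. Speed limits (rad/s): [2.22, 2.22, 3.01, 3.01, 3.14, 3.14, 3.14].

INTERFACE

Orientations are given as a rotation vector (axis times angle).
In Python, from bench import * gives the robot as it stands.
- The arm moves only by the tool play_rows, never from a script. Its argument "motion" is a list of rows, each a list of 3 entries, a list of its own where there are three numbers: the finger opening in mm, from 0 to 85.4, then the shift along the tool's x, y, z in units of 30 mm (1.0 is 30 mm), then the turn, a rotation vector about the tool's x, y, z in rad. A call has 1 to 5 rows; each row is the pose to reach, as a shift and turn from the pose commanded when the call began, along the tool's axes at that moment; what a row does not reach only later rows make up. A row lasts 1/10 s, in which the tool goes at most 50 mm and 8.59 degrees, less where a joint would pass 70% of its speed; a pose out of reach is approached as far as the arm can. A call with a gripper value outside its range is refused whole. The fingers move at their own pace and stop on an object; "squeeze" is the grip in N (left out, the last holds). Time passes only in rows, so rows that repeat a pose let the fingers close. It gives the time, the measured TCP pose, the force and the opening at its end, in the units of the state.
- state(): the state, without advancing time (a new reading comes with each control period).
- grab_frame(name): name is "scene" or "top" or "wrist"; returns a dict with "pixels" (384x512x3 uint8, red, green, blue), "range_z" (384x512 float32, mm along the optical axis (not along the pixel's ray), 0 where there is no reading), "vertical_fov" (degrees; the focal length in pixels is half the picture's height over the tangent of half this angle, whatever the lens; pixels are square), "cx", "cy" (the principal point, pixels), "k1" (the pictures are not rectified: a ray, as slopes to the right and down, at radius r is drawn at 1 + k1 r^2 times it, then the intrinsics apply), "R" (3x3) and "t" (3): a world point X has camera coordinates R X + t; the wrist camera has in their place "tool_from_camera" (4x4, takes a point from camera to tool coordinates, whose origin is the TCP and whose axes are the flange's). Camera axes: x right, y down, z forward; pixel columns grow to the right and rows downward; lengths in mm; the calibration is good to about 2 mm. A picture is of the moment at which its call begins: read the wrist's pose just before it.
- hand_in(): hands the job in, once; it reports no verdict.
Trained networks look in the newest picture that a camera, given by its name, has taken for a name from the list of things; names that differ only in an ending like _2 or _b are one class to them, and where a whole thing is asked for, a point or a joint stands for the part that bears it (a point fixed in the world has none). Each returns a list of dicts, best first, with "p" (0 to 1); they miss things now and then, are a little off and sometimes report something else, mostly with a low value. They report only what shows in the picture. A call takes as long as a camera call.
- spot_in(label, camera): "point" ([x, y, z] in mm, in world coordinates, good to about 4 mm: the middle of the surface that is visible of it).
- spot_point(label, camera): "point" ([x, y, z] in mm, in world coordinates, good to about 4 mm: a listed point, or the origin of a listed thing).
The state is a dict: "t": time; "joints": joint angles; "qd": joint speeds; "tau": joint torques, N m; "eef_pos": TCP position; "eef_rot": TCP orientation; "contact_force": force on the tool from outside, world axes, zero at the start; "ft_torque": the same for the moment, N m; "gripper_width": opening from 0.0 (shut) to 1.0 (fully open).
Only numpy, scipy, OpenCV 4.12 (cv2) and the standard library are available. Lean on these libraries where they do the work, as an engineer would, in place of code of your own. Each camera call takes 0.05 s, during which the arm holds its last target.

TASK

Open the transit case of watch movements: with one fingertip press its spring safety catch right down and keep it down while the other fingertip pushes the bolt's knob to the right, all the way to its stop; only then let both go, so that the catch springs up behind the bolt and the lid rises by itself. Pick nothing up, and do not shove or tip the case or disturb the tools lying round it.

Things in the scene. Friction and masses are not known exactly. Their poses are not given: they have to be found in the camera images.
- case: loose aluminium transit case, 2.6 kg, on a rubber sole, 210 deep (x) x 200 wide (y) mm. Origin: centre of its underside; x points from its front deck to the rear hinges (away from the robot, within 0.4 rad), y left along the bolt, z up. Deck: top at z = 50 mm, x -105 to -24 mm, clear lid behind it. On the deck the catch plate lies at x = -90 mm (nearer the robot), the bolt at x = -46 mm
- catch_plate (a point): centre of the top face of the safety catch's ridged steel thumb plate: 14 mm wide (x), 54 mm long (y), top 20 mm above the deck when up, centred at case y = +5 mm. Axes as the case's. It sinks straight down when pressed anywhere on its length
- catch (a joint): how far the catch is pressed down, m: 0 up, 0.008 at its stop (plate top then 12 mm above the deck). Spring: about 2.5 N to start, 6 N at the bottom. Its nose stands in a notch of the bolt's side flange (flange top 7 mm above the deck) and frees the bolt only from 0.006 on; between home and fully back the flange keeps it from rising
- knob_top (a point): centre of the top of the bolt's upright round steel knob: 11 mm in diameter, top 32 mm above the deck, standing on the bolt's flat bar (bar top 8 mm above the deck). At the start at case x = -46, y = 0 mm; moves with the bolt. Axes as the case's. Guide bridges 11.5 mm high span the bar at case y = +43 and -49 mm
- bolt (a joint): travel of the bolt along the case's -y (to the right seen from the robot), m: 0 home, its left end through the lid's staple (at case y = +58 mm); 0.027 fully back at its stop. 2 to 3 N moves it once the catch is down. From 0.0245 on, the catch, when let go, springs up into the second notch and holds the bolt back
- lid (a joint): opening of the clear lid about the rear hinge, rad: 0 shut, 0.45 open at its stop. Its front edge, with the staple, lies at case x = -22 mm. A damped spring raises it by itself within about a second once the bolt has left the staple (bolt beyond about 0.018)
- loupe: bystander: a watchmaker's eyeglass, black, 32 mm across and 28 mm high, standing in front of the case; origin at the centre of its underside
- dust_brush: bystander: a slim wooden-handled dust brush, 105 mm long, lying in front of the case; origin at the centre of its underside
- parts_tray: bystander: a round divided parts tray, 93 mm across and 15 mm high, right of the case near the bench's front edge; origin at the centre of its underside
- rodico_pot: bystander: a tiny round pot, 22 mm across and 18 mm high, right of the case, beyond the pin vice; origin at the centre of its underside
- pin_vice: bystander: a slim metal pin vice, 80 mm long, lying to the right of the case; origin at the centre of its underside
- loupe_case: bystander: an oval black case, 44 x 54 mm and 20 mm high, at the left front of the bench; origin at the centre of its underside
- flat_box: bystander: a flat white box, 50 x 66 mm and 11 mm high, far right of the case; origin at the centre of its underside

How it is judged (in metres and radians):
On the way, in this order (a step that is already met when the one before it is completed fails the run):
1. a fingertip holds the catch down while the bolt is still home (value of joint catch above 0.006 m and value of joint bolt below 0.003 m and contact force between the fingers and catch above 0.5 N), for 0.1 s.
2. the bolt is fully back while a fingertip still holds the catch down (value of joint bolt above 0.0245 m and value of joint catch above 0.004 m and contact force between the fingers and catch above 0.5 N), for 0.1 s.
At the end, for the whole second after the job is handed in: the bolt is back (at least 23.5 of its 27 mm) with the catch sprung up behind it (within 2 mm of its top), the lid has risen by more than 0.35 rad, and the case stands flat, at rest, within 30 mm of where it stood (value of joint bolt above 0.0235 m and value of joint catch below 0.002 m and value of joint lid above 0.35 rad and distance of case from where it was at the start of the episode below 0.03 m and angle between case's own z axis and vertical below 0.05 rad and linear speed of case below 0.01 m/s); the robot touches nothing.
It fails at once if the case is lifted or tipped (height (world z) of case above 0.012 m or angle between case's own z axis and vertical above 0.08 rad).
It fails at once if the case is shoved more than 30 mm (distance of case from where it was at the start of the episode above 0.03 m).
It fails at once if a bystander is moved more than 20 mm or picked up (distance of any of loupe, dust_brush, parts_tray, rodico_pot, pin_vice, loupe_case, flat_box from where it was at the start of the episode above 0.02 m).
It also fails if it takes over 35 s, if anything falls off the work surface, if the arm or the gripper's body presses on something with over 40 N, if the wrist force passes 120 N, or if a joint passes its speed limit or range.

## Working session

There is one attempt and no reset: what is moved stays moved. The work goes in short steps, Python scripts to look and compute and a tool call to move; the robot and the scene stay as the last step left them, time stands still between calls to the robot, and variables do not carry over. Pictures are saved under pics/ and viewed, and the job is handed in when it is done.

Besides the shell and the picture viewer there is one more tool, called as name(argument=value, ...), one argument or row to a line, values as JSON. play_rows: Moves the arm, as the interface text tells. Its arguments: {"type":"object","properties":{"motion":{"type":"array"},"squeeze":{"type":"number"}},"required":["motion"]}

```bash
mkdir -p pics; ls; cat > h.py <<'E'
from bench import *
import numpy as np, cv2
from scipy.spatial.transform import Rotation as Rn
def save(f,name,crop=None,scale=1):
    im=cv2.cvtColor(f["pixels"],cv2.COLOR_RGB2BGR)
    if crop: im=im[crop[1]:crop[3],crop[0]:crop[2]]
    if scale!=1: im=cv2.resize(im,None,fx=scale,fy=scale,interpolation=cv2.INTER_CUBIC)
    cv2.imwrite("pics/"+name+".png",im)
def foc(f): return 192/np.tan(np.radians(f["vertical_fov"])/2)
def cloud(f,pose=None):
    F=foc(f);H,W=f["range_z"].shape
    K=np.array([[F,0,f["cx"]],[0,F,f["cy"]],[0,0,1.]])
    u,v=np.meshgrid(np.arange(W),np.arange(H))
    p=cv2.undistortPoints(np.stack([u,v],-1).reshape(-1,1,2).astype(float),K,np.array([f["k1"],0,0,0.])).reshape(H,W,2)
    z=f["range_z"].astype(float)
    P=np.dstack([p[...,0]*z,p[...,1]*z,z])
    if "R" in f: X=(P-np.array(f["t"]))@np.array(f["R"])
    else:
        T=np.array(f["tool_from_camera"]);P=P@T[:3,:3].T+T[:3,3]
        R=Rn.from_rotvec(pose["eef_rot"]).as_matrix();X=P@R.T+np.array(pose["eef_pos"])
    X[z==0]=np.nan
    return X
E
python3 - <<'E'
from h import *
s=state();print(s)
for c in ("top","scene"):
    f=grab_frame(c);save(f,c+"0",scale=1.5)
    for n in ("case","catch_plate","knob_top","lid","loupe","dust_brush","parts_tray","rodico_pot","pin_vice","loupe_case","flat_box"):
        r=spot_point(n,c) if n!="lid" else spot_in(n,c)
        print(c,n,[(np.round(a["point"],1).tolist(),round(a["p"],2)) for a in r[:2]])
E
```

```text
pics
{'t': 0.0, 'joints': array([ 1.18330256,  0.60014756, -0.00250653,  1.60015368,  0.00178249,
        0.94288758, -0.07982228]), 'qd': array([ 2.19119857e-04,  1.06076888e-03, -1.83203322e-03,  2.01682111e-03,
       -3.64447380e-04,  4.73546825e-04, -8.35217865e-05]), 'tau': array([-1.81702657e-03, -7.76462317e+01,  1.56421635e+00, -2.58005905e+01,
        1.22712896e-02,  9.07510315e-03,  3.66128154e-05]), 'eef_pos': array([ 221.53370133, -689.81759566,  230.39277663]), 'eef_rot': array([-3.10221244e+00, -4.85985491e-01,  6.21742148e-04]), 'contact_force': array([ 0.57846066,  1.11902373, -0.33412987]), 'ft_torque': array([ 0.04515157, -0.03241832,  0.05214582]), 'gripper_width': 0.995370542515908}
top case [([545.6, -169.2, -0.9], 0.98)]
top catch_plate [([542.5, -168.8, -0.4], 0.72), ([458.7, -160.9, 71.0], 0.63)]
top knob_top [([499.3, -167.9, 82.1], 0.67)]
top lid [([583.0, -174.7, 50.8], 0.56)]
top loupe [([410.3, -90.4, -0.1], 0.58)]
top dust_brush [([450.8, -444.9, 2.4], 0.47), ([411.3, -203.7, 0.5], 0.43)]
top parts_tray [([610.4, -389.6, -3.7], 0.44)]
top rodico_pot [([608.9, -392.1, -6.3], 0.48), ([540.2, -428.4, -3.3], 0.29)]
top pin_vice [([500.1, -302.2, 0.7], 0.46)]
top loupe_case [([434.6, 133.4, 0.1], 0.71)]
top flat_box [([537.5, -425.7, -4.5], 0.82)]
scene case [([550.3, -168.6, 4.4], 0.55)]
scene catch_plate [([452.0, -162.8, 68.3], 0.46)]
scene knob_top [([501.9, -166.6, 82.7], 0.84)]
scene lid [([579.7, -162.6, 53.4], 0.72)]
scene loupe [([411.9, -92.0, 4.7], 0.69)]
scene dust_brush [([403.9, -207.0, 4.3], 0.39)]
scene parts_tray [([446.7, -446.0, -4.2], 0.62)]
scene rodico_pot [([602.4, -394.8, -5.8], 0.5)]
scene pin_vice [([503.3, -305.4, -3.8], 0.44)]
scene loupe_case [([436.6, 134.5, 1.2], 0.78), ([603.1, -394.2, -4.1], 0.7)]
scene flat_box [([536.9, -421.0, -1.9], 0.59)]
```

View pics/top0.png

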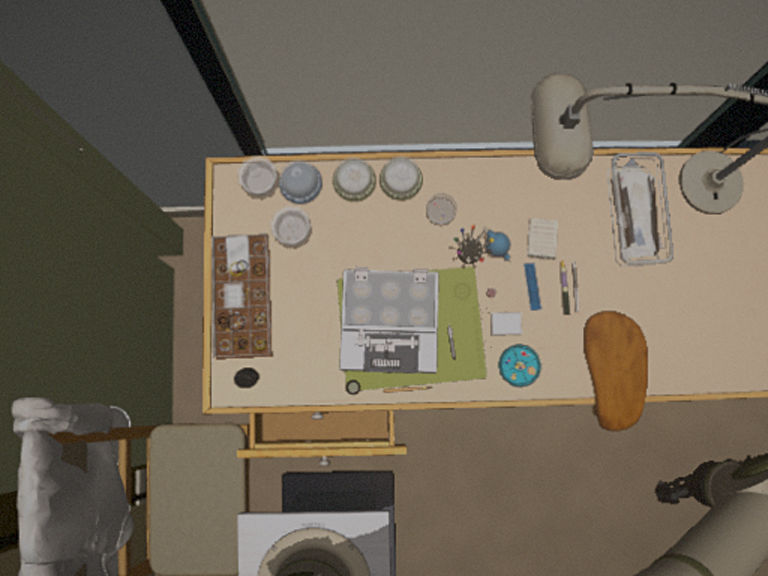

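View pics/scene0.png

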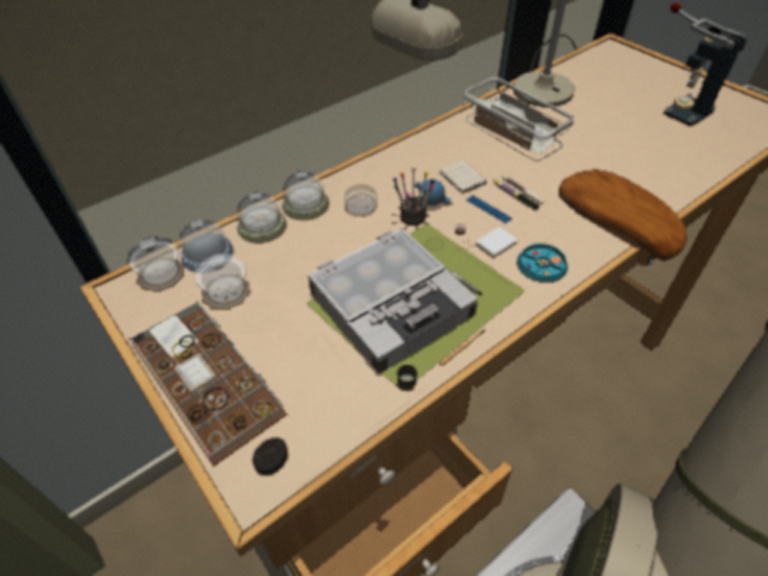

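The top view shows the case at about (390,320), with its yaw near 0. The knob and plate are at its front, and the brush and loupe stand in front of it. I'll hover over the deck next.

```bash
cat >> h.py <<'E'
def go(pos,yaw,s=None):
    # yaw = world angle of tool x, tool pointing down
    s=s or state()
    R0=Rn.from_rotvec(s["eef_rot"])
    Rt=Rn.from_matrix(np.array([[np.cos(yaw),np.sin(yaw),0],[np.sin(yaw),-np.cos(yaw),0],[0,0,-1]]).T.T)
    d=R0.inv().apply(np.array(pos)-s["eef_pos"])/30
    w=(R0.inv()*Rt).as_rotvec()
    print("shift",d.round(3).tolist(),"turn",w.round(4).tolist())
E
python3 - <<'E'
from h import *
go([465,-150,215],np.pi/2)
f=grab_frame("wrist");print(np.round(f["tool_from_camera"],3))
E
```

```text
shift [13.228, -14.666, 0.542] turn [0.0, 0.0, -1.26]
[[ 1.00000e-03 -9.50000e-01 -3.12000e-01  7.96970e+01]
 [ 1.00000e+00  1.00000e-03 -0.00000e+00  3.75000e-01]
 [ 1.00000e-03 -3.12000e-01  9.50000e-01 -1.41738e+02]
 [ 0.00000e+00  0.00000e+00  0.00000e+00  1.00000e+00]]
```

play_rows(
  motion=[
    [30,[13.2,-14.7,0.5],[0,0,-1.26]],
    [30,[13.2,-14.7,0.5],[0,0,-1.26]],
    [30,[13.2,-14.7,0.5],[0,0,-1.26]],
    [30,[13.2,-14.7,0.5],[0,0,-1.26]],
    [30,[13.2,-14.7,0.5],[0,0,-1.26]],
  ],
)

```text
t: 1.75
eef_pos: [324.4, -460.4, 225.2]
eef_rot: [2.704, 1.597, -0.0]
contact_force: [-0.0, -0.7, 0.2]
gripper_width: 0.353
```

```bash
python3 - <<'E'
from h import *
s=state();print(s["t"],s["eef_pos"],s["joints"],s["qd"]);go([465,-150,215],np.pi/2)
E
```

```text
1.75 [ 324.36629508 -460.41032322  225.18433131] [ 1.02506472  0.42198618 -0.23336998  1.97076783  0.1377318   0.76304583
  0.2078063 ] [-0.4052658  -0.26192173 -0.48186263  0.56742467  0.23955819 -0.26366607
  0.43641705]
shift [11.325, -0.892, 0.335] turn [0.0005, 0.0005, -0.5039]
```

play_rows(
  motion=[
    [30,[11.0,-0.9,0.3],[0,0,-0.45]],
    [30,[11.0,-0.9,0.3],[0,0,-0.45]],
    [30,[11.0,-0.9,0.3],[0,0,-0.45]],
    [30,[11.0,-0.9,0.3],[0,0,-0.45]],
    [30,[11.0,-0.9,0.3],[0,0,-0.45]],
  ],
)

```text
t: 2.25
eef_pos: [428.1, -233.3, 218.4]
eef_rot: [2.287, 2.153, 0.0]
contact_force: [1.0, -0.8, 0.2]
gripper_width: 0.352
```

```bash
python3 - <<'E'
from h import *
s=state();print(s["t"],s["eef_pos"],s["joints"],s["qd"]);go([465,-150,215],np.pi/2)
E
```

```text
2.25 [ 428.14182921 -233.27798357  218.41043291] [ 0.682866    0.35844437 -0.39309966  2.12849389  0.21286236  0.69034031
  0.08702838] [-0.96625023 -0.03637953 -0.07036959  0.11973897  0.03436288 -0.08325565
 -1.07465581]
shift [2.845, 1.059, 0.113] turn [0.0007, 0.0004, -0.0604]
```

play_rows(
  motion=[
    [30,[2.5,1.0,0.1],[0,0,-0.03]],
    [30,[2.5,1.0,0.1],[0,0,-0.03]],
    [30,[2.5,1.0,0.1],[0,0,-0.03]],
    [30,[2.5,1.0,0.1],[0,0,-0.03]],
  ],
)

```text
t: 2.65
eef_pos: [462.3, -161.4, 215.2]
eef_rot: [2.252, 2.19, -0.0]
contact_force: [0.8, 0.0, 0.4]
gripper_width: 0.355
```

```bash
python3 - <<'E'
from h import *
s=state();print(s["t"],s["eef_pos"],s["eef_rot"],s["qd"],s["contact_force"]);go([465,-150,215],np.pi/2)
f=grab_frame("wrist");save(f,"w1",scale=1.5)
for n in ("catch_plate","knob_top","case"):
    print(n,[(np.round(a["point"],1).tolist(),round(a["p"],2)) for a in spot_point(n,"wrist")[:2]])
X=cloud(f,s);np.save("w1.npy",X);print(np.nanmin(X[...,2]),np.nanmax(X[...,2]))
z=np.nan_to_num(X[...,2],nan=-50);cv2.imwrite("pics/w1z.png",cv2.resize(np.clip((z+10)*2,0,255).astype(np.uint8),None,fx=1.5,fy=1.5))
E
```

```text
2.65 [ 462.27847648 -161.35539523  215.22169155] [ 2.25239204e+00  2.18976201e+00 -3.20906070e-04] [ 0.0344491  -0.00148551  0.0186298   0.00569896  0.00084589  0.0047098
  0.00502744] [0.79414691 0.0420131  0.36993362]
shift [0.381, 0.08, 0.007] turn [-0.0, 0.0003, -0.0282]
catch_plate [([453.2, -160.8, 73.3], 0.91)]
knob_top [([499.8, -167.1, 81.9], 0.86), ([534.6, -423.2, -5.1], 0.62)]
case [([543.8, -172.2, -0.6], 0.86), ([502.3, -167.6, 81.0], 0.63)]
-913.3083911007523 310.26492073759823
```

View pics/w1.png

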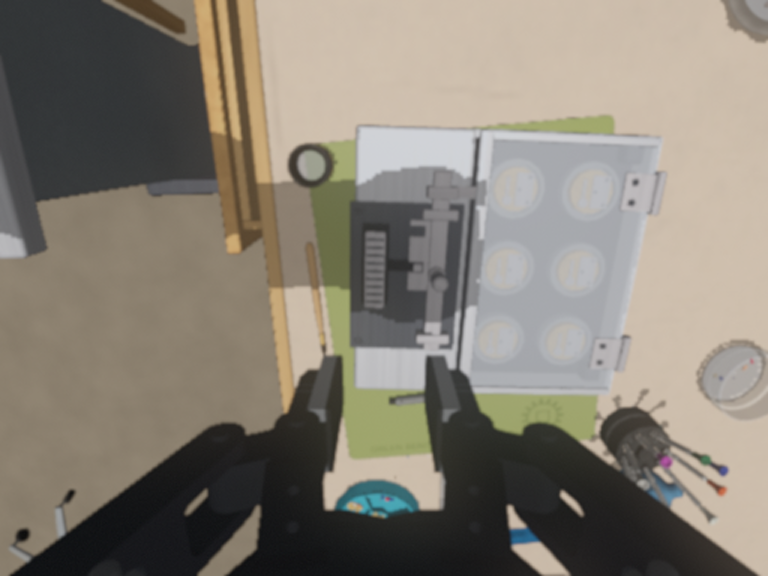

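View pics/w1z.png

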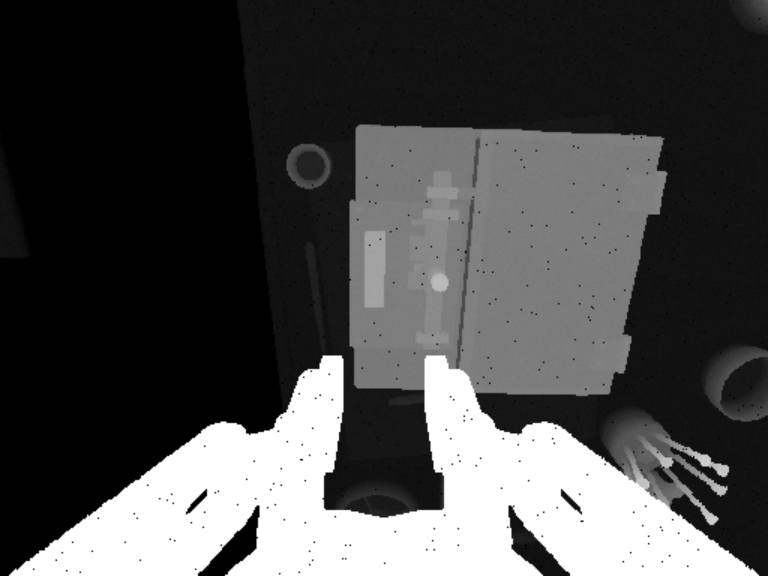

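```bash
python3 - <<'E'
from h import *
s=state();X=np.load("w1.npy")
# redo with slightly earlier pose ok
m=(X[...,2]>45)&(X[...,2]<100)&(X[...,0]>420)&(X[...,0]<680)&(X[...,1]>-300)&(X[...,1]<-40)
P=X[m]
def pca(Q):
    c=Q[:,:2].mean(0);r=cv2.minAreaRect(Q[:,:2].astype(np.float32));return np.round(r[0],1),np.round(r[1],1),round(r[2],2)
# plate: cluster z 66-76, x<475
pl=P[(P[:,2]>66)&(P[:,2]<77)&(P[:,0]<475)&(P[:,0]>440)&(abs(P[:,1]+165)<40)]
print("plate",len(pl),pca(pl),np.median(pl,0))
kn=P[(P[:,2]>77)&(P[:,2]<90)&(P[:,0]>480)&(P[:,0]<515)]
print("knob",len(kn),pca(kn),np.median(kn,0))
dk=P[(P[:,2]>46)&(P[:,2]<64)]
print("case",pca(dk))
for a in (-120,-90): 
    q=P[(abs(P[:,1]-(a if a<-100 else -260))<8)&(P[:,0]<460)];print("deck z",np.median(q[:,2]))
# front edge line: min x per y
d=dk[(dk[:,2]<60)]
for y in (-250,-230,-210,-130,-110,-90): 
    q=d[abs(d[:,1]-y)<3];print(y,q[:,0].min().round(1),q[:,0].max().round(1))
# gripper in tool frame
R=Rn.from_rotvec(s["eef_rot"])
T=(X.reshape(-1,3)-s["eef_pos"])@R.as_matrix()
T=T[np.isfinite(T[:,0])&(T[:,2]<8)&(T[:,2]>-140)&(abs(T[:,1])<90)&(abs(T[:,0])<60)]
for z in range(-90,6,6):
    q=T[abs(T[:,2]-z)<3]
    if len(q):
        a=q[q[:,1]>0];b=q[q[:,1]<0]
        print(z,len(q),"x",q[:,0].min().round(1),q[:,0].max().round(1),"y+",a[:,1].min().round(1) if len(a) else 0,a[:,1].max().round(1) if len(a) else 0,"y-",b[:,1].max().round(1) if len(b) else 0,b[:,1].min().round(1) if len(b) else 0)
E
```

```text
plate 689 (array([ 455.8, -160.4]), array([53.7, 13.4]), 87.71) [ 455.63644724 -158.56137724   70.9627487 ]
knob 107 (array([ 499. , -167.4]), array([10.8, 10.5]), 67.7) [ 498.88928677 -166.62649482   82.76901914]
case (array([ 546.3, -170.3]), array([200.1, 219.1]), 86.66)
deck z 52.841893695242675
deck z 50.79567856921474
-250 436.1 650.0
-230 437.0 651.2
-210 434.7 646.8
-130 438.9 658.5
-110 443.9 657.5
-90 444.7 652.6
-90 2907 x 10.8 22.0 y+ 0.1 64.8 y- -0.1 -64.8
-84 5848 x 4.3 19.8 y+ 0.1 64.6 y- -0.1 -64.2
-78 5569 x -4.7 20.0 y+ 0.1 61.7 y- -0.2 -60.8
-72 4472 x -11.2 19.8 y+ 0.1 58.9 y- -0.2 -58.7
-66 2754 x -11.7 19.4 y+ 13.1 56.4 y- -12.6 -55.6
-60 2472 x -11.8 16.9 y+ 14.4 53.5 y- -14.7 -52.3
-54 4403 x -11.4 16.4 y+ 15.4 50.7 y- -14.8 -50.1
-48 1459 x -11.9 15.8 y+ 16.4 48.6 y- -15.7 -47.9
-42 690 x -5.9 15.5 y+ 16.8 44.2 y- -16.2 -44.0
-36 767 x -9.8 13.4 y+ 15.2 25.3 y- -14.5 -24.8
-30 491 x -9.9 13.4 y+ 15.2 29.1 y- -14.6 -28.5
-24 496 x -10.2 13.4 y+ 15.1 29.2 y- -14.5 -28.5
-18 445 x -9.9 13.5 y+ 15.2 29.1 y- -14.5 -28.5
-12 380 x -10.2 13.1 y+ 15.2 29.2 y- -14.6 -28.3
-6 245 x -9.7 13.3 y+ 15.1 28.0 y- -14.5 -27.4
0 38 x -3.8 9.2 y+ 15.3 15.5 y- -14.6 -14.8
```

```bash
python3 - <<'E'
from h import *
go([478.3,-145.4,95],np.pi/2-0.047)
E
```

```text
shift [0.609, 0.542, 4.004] turn [-0.0003, 0.0005, 0.0148]
```

play_rows(
  motion=[
    [30,[0.6,0.54,1.5],[0,0,0.015]],
    [30,[0.6,0.54,3.0],[0,0,0.015]],
    [30,[0.6,0.54,4.0],[0,0,0.015]],
    [30,[0.6,0.54,4.0],[0,0,0.015]],
    [30,[0.6,0.54,4.0],[0,0,0.015]],
  ],
)

```text
t: 3.35
eef_pos: [478.5, -144.8, 95.4]
eef_rot: [-2.271, -2.169, 0.001]
contact_force: [0.7, -0.2, 0.1]
gripper_width: 0.349
```

```bash
python3 - <<'E'
from h import *
s=state();print(s["t"],s["eef_pos"],s["contact_force"]);go([478.3,-145.4,95],np.pi/2-0.047)
f=grab_frame("wrist");save(f,"w2",scale=1.5)
X=cloud(f,s);np.save("w2.npy",X)
P=X[(X[...,0]>430)&(X[...,0]<520)&(X[...,1]>-240)&(X[...,1]<-100)&(X[...,2]<90)]
pl=P[(P[:,2]>66)&(P[:,2]<77)&(P[:,0]<475)]; print(pl.min(0),pl.max(0),np.median(pl,0))
kn=P[(P[:,2]>76)&(P[:,0]>485)]; print(kn.min(0),kn.max(0),np.median(kn,0))
R=Rn.from_rotvec(s["eef_rot"])
for c in (pl,kn): 
  T=(c-s["eef_pos"])@R.as_matrix(); print("tool",np.percentile(T,2,axis=0).round(1),np.percentile(T,98,axis=0).round(1))
E
```

```text
3.35 [ 478.52077172 -144.84347144   95.35932704] [ 0.66426181 -0.1822025   0.08802554]
shift [-0.019, -0.006, 0.012] turn [-0.0013, 0.0001, 0.0011]
[ 448.86000387 -187.34114696   66.59268441] [ 463.85303417 -133.32243256   73.51584367] [ 459.14433011 -144.35813515   70.96164775]
[ 493.72456379 -168.87475053   76.3431099 ] [ 494.11713062 -166.00996784   80.79275282] [ 493.83345527 -166.70948135   79.45824279]
tool [-41.6 -28.7  23.1] [ 10.  -15.2  26.2]
tool [-23.3  16.2  14.6] [-20.5  16.6  18.7]
```

View pics/w2.png

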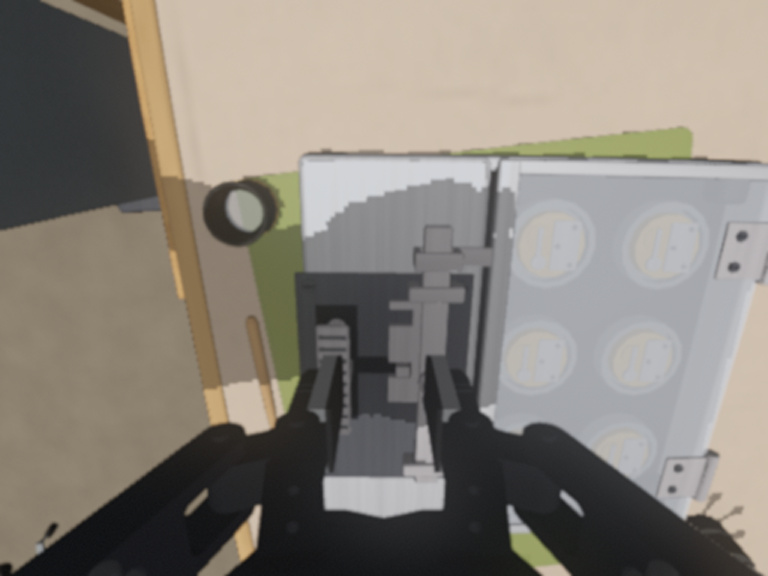

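The fingers line up with the plate (image left, about (333,370)) and with the bolt line, left of the knob. I'm descending.

play_rows(
  motion=[
    [30,[0,0,0.3],[0,0,0]],
    [30,[0,0,0.6],[0,0,0]],
    [30,[0,0,0.7],[0,0,0]],
    [30,[0,0,0.7],[0,0,0]],
  ],
)

```text
t: 3.8
eef_pos: [478.6, -144.2, 73.9]
eef_rot: [-2.27, -2.171, 0.001]
contact_force: [0.3, 0.1, 0.9]
gripper_width: 0.349
```

play_rows(
  motion=[
    [30,[0,0,0.1],[0,0,0]],
    [30,[0,0,0.1],[0,0,0]],
  ],
)

```text
t: 4.0
eef_pos: [479.0, -144.2, 71.1]
eef_rot: [2.27, 2.171, 0.0]
contact_force: [-0.3, -0.6, 2.6]
gripper_width: 0.351
```

play_rows(
  motion=[
    [30,[0,0,0.1],[0,0,0]],
    [30,[0,0,0.1],[0,0,0]],
  ],
)

```text
t: 4.2
eef_pos: [479.0, -144.3, 68.1]
eef_rot: [2.271, 2.171, 0.0]
contact_force: [-0.7, -0.1, 4.1]
gripper_width: 0.353
```

play_rows(
  motion=[
    [30,[0,0,0.05],[0,0,0]],
    [30,[0,0,0.1],[0,0,0]],
    [30,[0,0,0.1],[0,0,0]],
  ],
)

```text
t: 4.5
eef_pos: [479.0, -144.2, 65.1]
eef_rot: [2.271, 2.171, 0.0]
contact_force: [-0.2, 0.1, 5.2]
gripper_width: 0.353
```

play_rows(
  motion=[
    [30,[0,0,0.05],[0,0,0]],
    [30,[0,0,0.05],[0,0,0]],
  ],
)

```text
t: 4.7
eef_pos: [479.0, -144.2, 63.7]
eef_rot: [2.271, 2.171, 0.0]
contact_force: [-0.0, 0.2, 5.6]
gripper_width: 0.35
```

play_rows(
  motion=[
    [30,[0,0,0.03],[0,0,0]],
    [30,[0,0,0.03],[0,0,0]],
    [30,[0,0,0.03],[0,0,0]],
  ],
)

```text
t: 5.0
eef_pos: [479.0, -144.2, 63.4]
eef_rot: [2.27, 2.17, 0.0]
contact_force: [-1.6, 1.8, 14.2]
gripper_width: 0.348
```

play_rows(
  motion=[
    [30,[0,0,-0.012],[0,0,0]],
    [30,[-0.1,0,-0.012],[0,0,0]],
    [30,[-0.2,0,-0.012],[0,0,0]],
    [30,[-0.2,0,-0.012],[0,0,0]],
  ],
)

```text
t: 5.4
eef_pos: [479.1, -149.0, 63.5]
eef_rot: [2.27, 2.172, 0.003]
contact_force: [1.0, 5.5, 10.2]
gripper_width: 0.347
```

play_rows(
  motion=[
    [30,[-0.1,0,-0.01],[0,0,0]],
    [30,[-0.2,0,-0.01],[0,0,0]],
    [30,[-0.3,0,-0.01],[0,0,0]],
    [30,[-0.3,0,-0.01],[0,0,0]],
  ],
)

```text
t: 5.8
eef_pos: [478.6, -158.0, 63.6]
eef_rot: [-2.269, -2.172, -0.003]
contact_force: [-0.3, 3.9, 7.3]
gripper_width: 0.353
```

```bash
python3 - <<'E'
from h import *
f=grab_frame("scene");save(f,"s1",crop=(180,130,350,270),scale=4.5)
print(state()["contact_force"],state()["eef_pos"])
E
```

```text
[0.63046476 4.48547931 6.97766995] [ 478.62505797 -158.04587855   63.61922502]
```

View pics/s1.png

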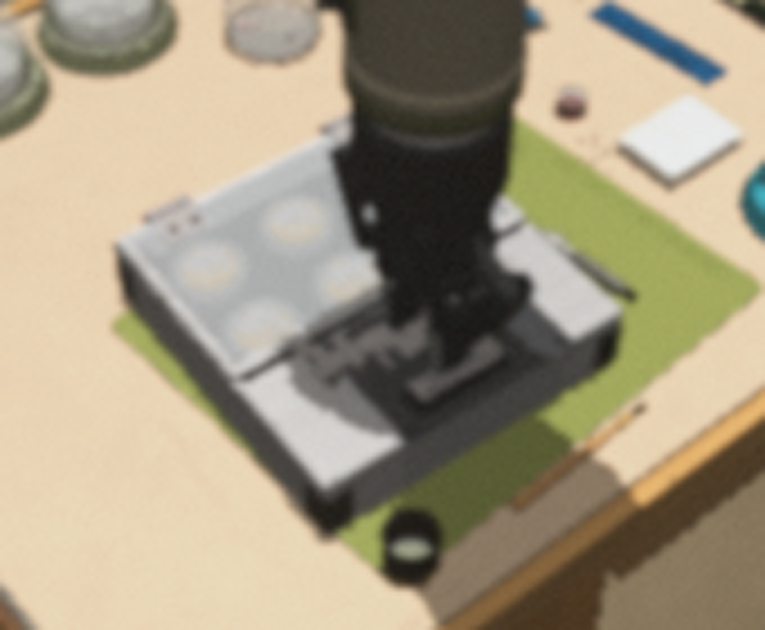

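The scene view shows the finger on the plate and the case still in place. I'll keep sliding.

play_rows(
  motion=[
    [30,[-0.1,0,0],[0,0,0]],
    [30,[-0.2,0,0],[0,0,0]],
    [30,[-0.3,0,0],[0,0,0]],
    [30,[-0.3,0,0],[0,0,0]],
  ],
)

```text
t: 6.25
eef_pos: [478.1, -167.1, 63.6]
eef_rot: [-2.269, -2.172, -0.002]
contact_force: [0.6, 4.6, 6.6]
gripper_width: 0.344
```

play_rows(
  motion=[
    [30,[-0.1,0,0],[0,0,0]],
    [30,[-0.2,0,0],[0,0,0]],
    [30,[-0.25,0,0],[0,0,0]],
    [30,[-0.25,0,0],[0,0,0]],
  ],
)

```text
t: 6.65
eef_pos: [477.7, -174.6, 63.6]
eef_rot: [-2.269, -2.172, -0.002]
contact_force: [0.2, 4.1, 7.9]
gripper_width: 0.356
```

play_rows(
  motion=[
    [30,[-0.05,0,0],[0,0,0]],
    [30,[-0.05,0,0],[0,0,0]],
  ],
)

```text
t: 6.85
eef_pos: [477.6, -175.9, 63.6]
eef_rot: [-2.269, -2.172, -0.002]
contact_force: [-0.1, 6.2, 6.6]
gripper_width: 0.35
```

play_rows(
  motion=[
    [30,[-0.05,0,0],[0,0,0]],
    [30,[-0.05,0,0],[0,0,0]],
  ],
)

```text
t: 7.05
eef_pos: [477.6, -177.4, 63.6]
eef_rot: [-2.269, -2.172, -0.002]
contact_force: [0.4, 6.0, 6.8]
gripper_width: 0.354
```

play_rows(
  motion=[
    [30,[-0.04,0,0],[0,0,0]],
    [30,[-0.04,0,0],[0,0,0]],
  ],
)

```text
t: 7.25
eef_pos: [477.5, -177.8, 63.6]
eef_rot: [-2.268, -2.173, -0.003]
contact_force: [-0.5, 7.4, 7.6]
gripper_width: 0.353
```

```bash
python3 - <<'E'
from h import *
s=state();f=grab_frame("wrist");save(f,"w3",scale=1.5)
f=grab_frame("scene");save(f,"s2",crop=(180,130,350,270),scale=4.5)
print([a["point"] for a in spot_point("case","scene")[:1]],state()["contact_force"])
E
```

```text
[[550.0, -170.5, 4.6]] [-1.10001777  7.68896848  6.829783  ]
```

View pics/w3.png

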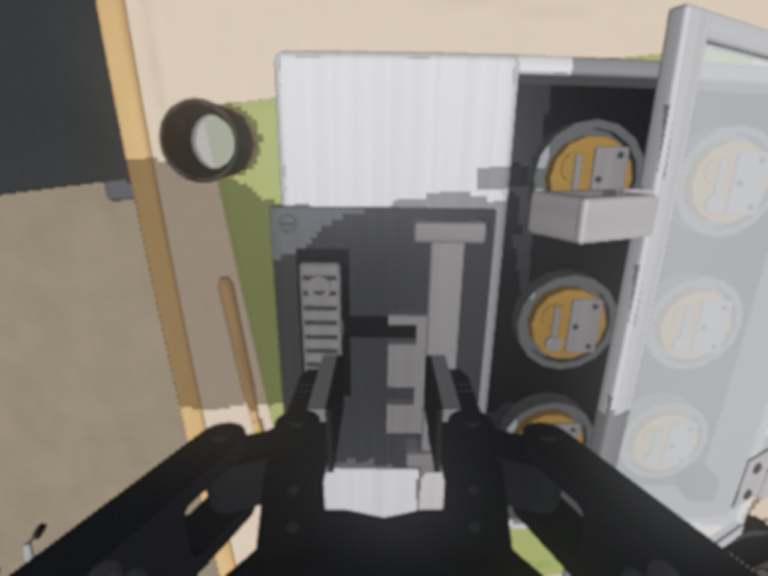

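View pics/s2.png

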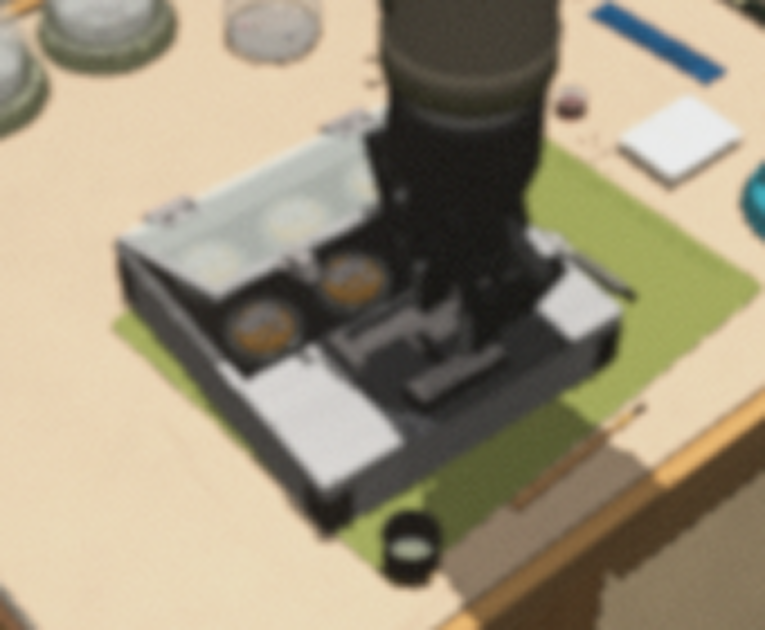

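The lid has risen and the case hasn't moved. I'll push a little more to confirm the stop.

play_rows(
  motion=[
    [30,[-0.05,0,0],[0,0,0]],
    [30,[-0.05,0,0],[0,0,0]],
    [30,[-0.05,0,0],[0,0,0]],
  ],
)

```text
t: 7.7
eef_pos: [477.5, -178.0, 63.6]
eef_rot: [-2.265, -2.174, -0.004]
contact_force: [-0.6, 12.2, 8.6]
gripper_width: 0.354
```

The force rose to 12 N and the TCP stopped moving, so the bolt is at its stop. I'm letting go straight up.

play_rows(
  motion=[
    [30,[0.02,0,-0.1],[0,0,0]],
    [30,[0.02,0,-0.3],[0,0,0]],
    [30,[0.02,0,-0.7],[0,0,0]],
    [30,[0.02,0,-1.4],[0,0,0]],
    [30,[0.02,0,-2.4],[0,0,0]],
  ],
)

```text
t: 8.2
eef_pos: [476.2, -180.5, 135.0]
eef_rot: [-2.268, -2.169, 0.002]
contact_force: [0.7, -0.3, 0.2]
gripper_width: 0.352
```

play_rows(
  motion=[
    [30,[0,0,-1.5],[0,0,0]],
    [30,[0,0,-3],[0,0,0]],
    [30,[0,0,-3],[0,0,0]],
    [30,[0,0,-3],[0,0,0]],
  ],
)

```text
t: 8.6
eef_pos: [477.2, -181.3, 226.3]
eef_rot: [2.27, 2.168, 0.001]
contact_force: [-0.7, -0.2, -0.3]
gripper_width: 0.351
```

```bash
python3 - <<'E'
from h import *
s=state();print(s["t"],s["eef_pos"],s["contact_force"],abs(s["qd"]).max())
f=grab_frame("wrist");save(f,"w4",scale=1.5)
for n in ("catch_plate","knob_top","case"):
    print(n,[(np.round(a["point"],1).tolist(),round(a["p"],2)) for a in spot_point(n,"wrist")[:2]])
X=cloud(f,s)
P=X[(X[...,0]>430)&(X[...,0]<520)&(X[...,1]>-240)&(X[...,1]<-100)&(X[...,2]<95)]
pl=P[(P[:,2]>58)&(P[:,2]<77)&(P[:,0]<472)&(P[:,0]>446)]; print(len(pl),np.median(pl,0),cv2.minAreaRect(pl[:,:2].astype(np.float32)))
kn=P[(P[:,2]>77)&(P[:,0]>485)]; print(len(kn),np.median(kn,0),cv2.minAreaRect(kn[:,:2].astype(np.float32)))
f=grab_frame("scene");save(f,"s3",crop=(180,130,350,270),scale=4.5)
E
```

```text
8.6 [ 477.22264138 -181.33281242  226.32831011] [-0.69011325 -0.16510309 -0.318925  ] 0.03790107842752927
catch_plate [([449.8, -161.1, 71.8], 0.72), ([501.8, -299.9, -0.1], 0.19)]
knob_top [([501.2, -192.3, 79.3], 0.75)]
case [([546.2, -172.3, -3.2], 0.91)]
679 [ 455.59896431 -158.62926566   70.94279661] ((455.552490234375, -159.98870849609375), (53.319156646728516, 13.996969223022461), 87.34799194335938)
95 [ 497.74411127 -193.41949639   82.63681813] ((497.9571838378906, -194.15493774414062), (9.860623359680176, 10.544382095336914), 88.5785140991211)
```

View pics/w4.png

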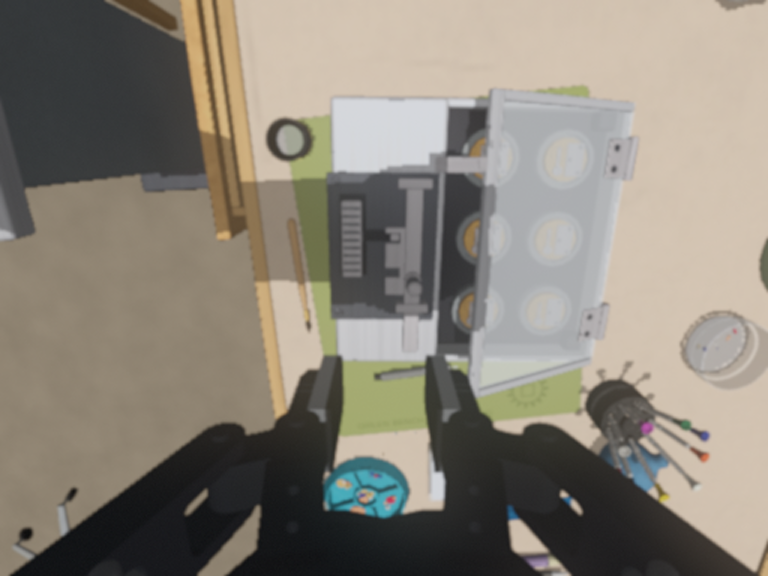

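View pics/s3.png

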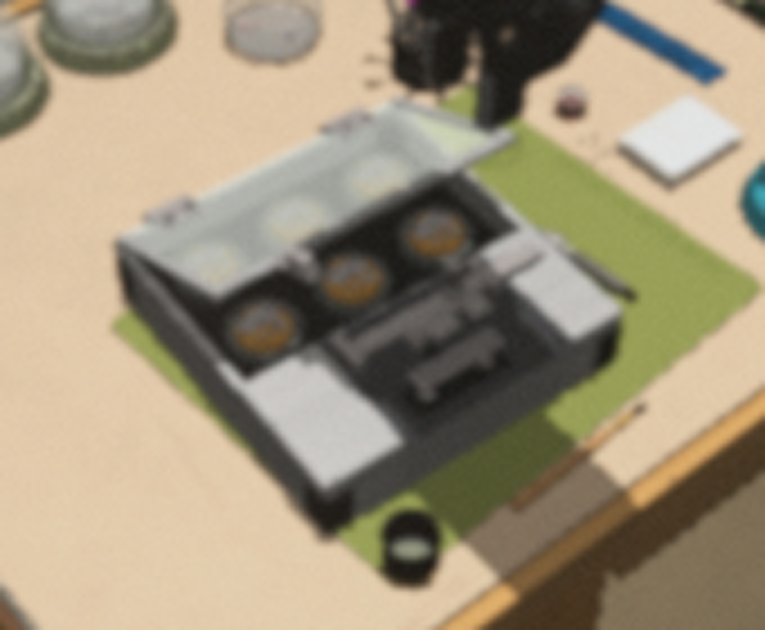

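The plate top is back up at 70.9 mm, the same as at the start. The knob moved 26.8 mm, the lid is open, the case hasn't moved and nothing is being touched. I'm handing in.

```bash
python3 -c "
from bench import *
print(hand_in())"
```

```text
the job is handed in; nothing more can be done
None
```

The case is open and I've handed the job in; `hand_in` gave no verdict. One fingertip pressed the catch to its stop and stayed on it while the other pushed the knob right to its stop. I then lifted both fingers straight up.

**During the job**
- **Catch:** the force jumped from about 6 N to 14 N at the bottom. I then eased it to about 7 N to slide along the plate.
- **Bolt:** the side force rose to 12 N and the arm stopped moving, which I took as the bolt's stop.

**Last checks, before handing in**
- **Bolt position:** the knob had moved 26.8 mm of its 27 mm travel.
- **Catch position:** the plate top was back at 70.9 mm, its starting height.
- **Lid:** it stood open in both pictures, but I didn't measure its angle.
- **Case:** the plate had moved less than 1 mm, so the case hadn't shifted.
- **Bystanders:** those in view looked undisturbed, but I didn't re-measure their positions.
- **Contact:** the arm was clear, about 145 mm above the knob, and the force reading was near zero.

The trained networks placed the plate and knob up to about 6 mm from my depth measurements, and I used the depth values. No check failed.

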